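Find the heavy side of a blank on the lathe and hold it down

ROBOT

A 6-joint arm with a two-finger parallel gripper is mounted at the origin on the work surface. World frame = base frame: x ahead of the robot, y to its left, z up, the work surface at z = 0. Lengths are in mm, angles in rad, forces in N, time in s.
With the tool pointing down it reaches from about 350 to 975 mm from the base axis. Payload 7.1 kg.
Tool frame: the origin (TCP) lies midway between the tips of the shut fingers; the grasp point (between the pads) lies ctrl.grip_point_offset behind it (ctrl.grip_point_offset is the distance from the TCP to the grasp point, in mm); z points along the fingers, y is the line along which they close (so a half turn about z gives the same grasp; the last joint's range is limited). The gripper opens to 88 mm and grips with 3 to 60 N. Pads are 20 mm wide; open, the fingers measure 115 mm over their backs; the gripper's body (75 mm by 178 mm) begins 61 mm behind the grasp point.
Start: joints at [-1.335, 0.423, 1.63, -0, 1.089, -0.019], TCP at [157.551, -604.799, 202.275] pointing down, gripper open.
Joint ranges: [-3, 3], [-0.9, 2.11], [0.09, 2.58], [-1.31, 4.45], [0.11, 2.69], [-2.54, 2.54]. Speed limits (rad/s): [2.39, 2.39, 3.01, 3.14, 3.14, 3.14].

INTERFACE

Orientations are given as a rotation vector (axis times angle).
In Python, from workcell import ctrl, get_image, close_job, finder gives the robot as it stands.
- The arm moves only by the tool servo_tool, never from a script. Its argument "deltas" is a list of rows, each a list of 2 entries, a list of its own where there are three numbers: the shift along the tool's x, y, z in mm, then the turn, a rotation vector about the tool's x, y, z in rad. A call has 1 to 5 rows; each row is the pose to reach, as a shift and turn from the pose commanded when the call began, along the tool's axes at that moment; what a row does not reach only later rows make up. A row lasts 1/12 s, in which the tool goes at most 41.7 mm and 7.16 degrees, less where a joint would pass 70% of its speed; a pose out of reach is approached as far as the arm can. A call with a gripper value outside its range is refused whole. "grip" is the closure, from -1 (fully open) to 1 (shut), so that 0 is half open, set as the call begins (left out, the last holds). The fingers move at their own pace and stop on an object; the grip force is fixed at half the most. Time passes only in rows, so rows that repeat a pose let the fingers close. It gives the time, the measured TCP pose, the force, the opening and the grip force at its end, in the units of the state.
- ctrl.get_obs(): the state, without advancing time (a new reading comes with each control period).
- get_image(name): name is "scene" or "top" or "wrist"; returns a dict with "frame" (420x560x3 uint8, blue, green, red), "depth" (420x560 float32, mm along the optical axis (not along the pixel's ray), 0 where there is no reading), "K" (3x3 intrinsics, pixels), "dist" ([k1, k2, p1, p2, k3] as OpenCV has them; the pictures are not rectified), "pose" (4x4, takes a point from camera to world coordinates). Camera axes: x right, y down, z forward; pixel columns grow to the right and rows downward; lengths in mm; the calibration is good to about 2 mm. A picture is of the moment at which its call begins.
- close_job(): hands the job in; it is judged then, once.
Trained networks look in a picture, given as the dict that the camera call returned (one of the last four; its "shot" number tells which), for a name from the list of things; names that differ only in an ending like _2 or _b are one class to them, and where a whole thing is asked for, a point or a joint stands for the part that bears it (a point fixed in the world has none). Each returns a list of dicts, best first, with "score" (0 to 1); they miss things now and then, are a little off and sometimes report something else, mostly with a low value. They report only what shows in the picture. A call takes as long as a camera call.
- finder.search_frame(query, picture): "rect" ([centre column, centre row, width, height] as shares, 0 to 1, of the picture: columns of its width, rows of its height, round what is visible of it).
- finder.silhouettes(query, picture): "mask" (420x560 bool, what is visible of it) and "rect" ([centre column, centre row, width, height] as shares, 0 to 1, of the picture: columns of its width, rows of its height, round what is visible of it).
The state is a dict: "t": time; "qpos": joint angles; "qvel": joint speeds; "joint_torque": joint torques, N m; "ee_pos": TCP position; "orientation": TCP orientation; "ft_force": force on the tool from outside, world axes, zero at the start; "moment": the same for the moment, N m; "width": finger opening in mm; "grasp_force": force on a finger pad.
Only numpy, scipy, OpenCV 4.12 (cv2) and the standard library are available. Lean on these libraries where they do the work, as an engineer would, in place of code of your own. Each camera call takes 0.05 s, during which the arm holds its last target. There are 200 camera calls.

TASK

Push the lathe's open belt flap up until it is fully shut. Then turn the spindle by the crank handle on its handwheel to feel where the wooden blank is heavy, carrying the heavy side up over the top at least once (a whole turn does this), and bring it round until the heavy side hangs straight down. Finish still gripping the crank handle, with the spindle held still there, and do not disturb the loose things on the bench.

Things in the scene. Friction and masses are not known exactly. Their poses are not given: they have to be found in the camera images.
- lathe: white bench-top wood lathe, fixed, 660 long, 190 wide. Origin on the bench below the headstock's middle; its x points to the rear (away from the robot), y along the spindle to the handwheel end, z up. Headstock 150 (x) by 200 (y), top at 310. Spindle 235 high. Towards -y: chuck, blank (wooden disc, diameter 176, y -236 to -171), tailstock (under 290 high)
- flap (a joint): bottom-hinged flap on the headstock's front face: painted plate 130 wide, 85 high, 6 thick; rad; 0 = shut, upright; grows as its top edge leans out to the robot; starts 0.35 to 0.75 open. Stiff hinge (0.08 N m) stays where left; about 2 N on its upper part towards the headstock shuts it against a stop
- flap_edge (a point): middle of the flap's free (upper) edge; when shut it lies at lathe x -79, y 0, z 298. It rises as the flap shuts and, far open, can jam on a finger that pushes it without rising along
- flap_hinge (a point): middle of the flap's hinge line, which runs along lathe y, at lathe x -76, z 213
- spindle (a joint): turn of handwheel, chuck and blank, rad, any number of turns; grows as the wheel's top goes to lathe +x; 0: crank at the top. It does not tell where the heavy side is: feel that. Belt drag 0.18 N m resists both ways and keeps it where left; the heavy side hinders going up and helps going down, by 0.125 to 0.16 N m when level with the axis (0.3 to 5.7 N in all at the crank)
- hub (a point): point on the spindle axis in the plane in which the crank handle is to be gripped (lathe x 0, y 193, z 235); does not turn. The handwheel (diameter 170, 16 thick) has its outer face at lathe y 128, its nut ends at y 138
- crank_grip (a point): the place to grip on the crank handle, 60 from the spindle axis, always level with point hub along the lathe's y. It goes round with the wheel
- blank_mid (a point): a point for the judge, in the middle of the blank, a hair (0.05 mm) off the spindle axis on the blank's heavy side and turning with it: too little for any reading to show which side that is (its axes show nothing of it either), so feel for it
- crank: the crank handle: a black sleeve, diameter 20, 80 long, parallel to the spindle (lathe y 135 to 215), that spins freely on its pin, so fingers that hold it need not turn with the wheel. Origin at its middle, 60 from the spindle axis; its own y lies along the spindle
- gouge: bystander, not to be moved: turning gouge 340 long, wooden handle, lying on the bench in front of the lathe, 34 high; origin at its underside
- mallet: bystander, not to be moved: wooden mallet lying in front of the lathe, 240 long, 74 high; origin at its underside
- chuck_key: bystander, not to be moved: T-shaped steel chuck key lying under the handwheel, 12 high; origin at its underside
- wax_tin: bystander, not to be moved: flat tin, diameter 80, 50 high, left of the lathe; origin at its underside
- bowl: bystander, not to be moved: small turned bowl, diameter 130, 50 high, left of the lathe; origin at its underside
- pen_blank: bystander, not to be moved: square wooden bar 150 by 30 by 30 in front, left; origin at its underside
- sand_pad: bystander, not to be moved: round rubber pad, diameter 76, 22 high, behind and left; origin at its underside
- offcut: bystander, not to be moved: plywood block 90 by 70 by 45, front left; origin at its underside

How it is judged (in metres and radians):
On the way, in this order (a step that is already met when the one before it is completed fails the run):
1. the belt flap has been pushed up shut (value of joint flap below 0.08 rad), for 0.2 s.
2. the heavy side has been carried over the top (within 0.4 rad of straight up) (z of blank_mid in the frame of lathe above 0.235046 m), for 0.1 s.
At the end, for the whole second after the job is handed in: the flap is shut (within 0.08 rad); after the heavy side has once gone over the top, it is straight down (within 0.35 rad); the fingers grip the crank handle with more than 1 N and the spindle stands still (under 0.1 rad/s), held so through the last second (z of blank_mid in the frame of lathe below 0.234953 m and value of joint flap below 0.08 rad and contact force between the fingers and crank above 1 N and velocity of joint spindle between -0.1 and 0.1 rad/s); the arm keeps its last pose, push and grip.
It fails at once if a loose thing on the bench is shoved by more than 3 cm (distance of any of gouge, mallet, chuck_key, wax_tin, bowl, pen_blank, sand_pad, offcut from where it was at the start of the episode above 0.03 m).
It also fails if it takes over 72 s, if anything falls off the work surface, if the arm or the gripper's body presses on something with over 40 N, if the wrist force passes 120 N, or if a joint passes its speed limit or range.

## Working session

There is one attempt and no reset: what is moved stays moved. The work goes in short steps, Python scripts to look and compute and a tool call to move; the robot and the scene stay as the last step left them, time stands still between calls to the robot, and variables do not carry over. Pictures are saved under pics/ and viewed, at most 10 in all, crops included, and the job is handed in when it is done.

Besides the shell and the picture viewer there is one more tool, called after "Request:" as name(argument=value, ...) on one line, values as JSON. servo_tool: Moves the arm, as the interface text tells. Its arguments: {"type":"object","properties":{"deltas":{"type":"array","items":{"type":"array"}},"grip":{"type":"number"}},"required":["deltas"]}

```bash
mkdir -p pics; ls; cat > h.py <<'E'
import numpy as np, cv2
from workcell import ctrl, get_image, close_job, finder
def pts(p, mask):
    v,u=np.nonzero(mask&(p["depth"]>0)); d=p["depth"][v,u]
    n=cv2.undistortPoints(np.c_[u,v].astype(float).reshape(-1,1,2),p["K"],np.array(p["dist"])).reshape(-1,2)
    c=np.c_[n*d[:,None],d]; T=np.array(p["pose"]); return c@T[:3,:3].T+T[:3,3]
E
python3 - <<'E'
from h import *
o=ctrl.get_obs(); print(o, ctrl.grip_point_offset)
for n in ["scene","top"]:
    p=get_image(n); cv2.imwrite(f"pics/{n}0.png",p["frame"]); print(n,np.round(p["pose"],3).tolist())
    for q in ["lathe","flap","crank","spindle","gouge","mallet","chuck_key","wax_tin","bowl","pen_blank","offcut","sand_pad"]:
        r=finder.silhouettes(q,p)
        if r:
            r=r[0];P=pts(p,r["mask"])
            print(q,round(r["score"],2),np.round(r["rect"],3),r["mask"].sum(),np.round(np.median(P,0)) if len(P) else None,np.round(np.percentile(P,[3,97],axis=0)).tolist() if len(P) else None)
E
```

```text
pics
{'t': 0.0, 'qpos': array([-1.33499445e+00,  4.23840539e-01,  1.63063453e+00, -4.89837168e-06,
        1.08859187e+00, -1.89759652e-02]), 'qvel': array([-0.00037626,  0.0002599 ,  0.00065551,  0.00085384, -0.00091746,
       -0.00170562]), 'joint_torque': array([-1.86892081e-03, -5.44624937e+01, -2.73665750e+01,  6.43539196e-02,
        2.28288188e-02, -1.00308598e-04]), 'ee_pos': array([ 157.42768329, -604.27621529,  201.52369461]), 'orientation': array([-3.11468257e+00, -3.98939962e-01,  2.57225118e-04]), 'ft_force': array([ 0.30185503, -0.29169319,  0.27125949]), 'moment': array([-7.08427478e-05,  1.44227704e-03, -1.83051292e-02]), 'grasp_force': 0.0, 'width': 87.81352565768529} 18.700000000000003
scene [[-0.656, 0.622, -0.427, 1055.657], [0.754, 0.543, -0.368, 436.172], [0.002, -0.564, -0.826, 1230.313], [0.0, 0.0, 0.0, 1.0]]
lathe 0.92 [0.394 0.475 0.335 0.451] 15650 [592. -66. 257.] [[464.0, -532.0, 45.0], [651.0, 126.0, 319.0]]
flap 0.79 [0.516 0.44  0.072 0.091] 479 [456.   4. 276.] [[444.0, -58.0, 260.0], [465.0, 64.0, 290.0]]
crank 0.69 [0.526 0.632 0.053 0.057] 273 [63
[... 1704 characters left out ...]
54] 863 [ 365. -403.   59.] [[328.0, -555.0, 32.0], [393.0, -332.0, 78.0]]
chuck_key 0.54 [0.41  0.49  0.024 0.065] 64 [564. 164.  10.] [[555.0, 152.0, 2.0], [671.0, 197.0, 18.0]]
wax_tin 0.87 [0.336 0.54  0.036 0.046] 389 [527. 315.  48.] [[495.0, 283.0, 5.0], [562.0, 349.0, 57.0]]
bowl 0.6 [0.282 0.462 0.063 0.076] 929 [657. 443.  19.] [[596.0, 380.0, 2.0], [706.0, 492.0, 53.0]]
pen_blank 0.66 [0.391 0.637 0.079 0.029] 336 [371. 199.  29.] [[352.0, 135.0, 18.0], [390.0, 268.0, 37.0]]
offcut 0.72 [0.312 0.617 0.038 0.063] 482 [405. 366.  45.] [[368.0, 333.0, 15.0], [447.0, 401.0, 52.0]]
sand_pad 0.73 [0.376 0.445 0.037 0.051] 276 [673. 239.  21.] [[646.0, 204.0, -1.0], [717.0, 270.0, 32.0]]
```

View pics/scene0.png

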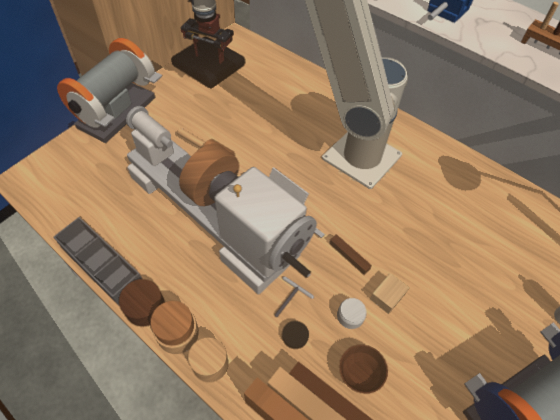

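```bash
python3 - <<'E'
from h import *
# headstock top plane: refine lathe pose
for n in ["top","scene"]:
    p=get_image(n); r=finder.silhouettes("lathe",p)[0]; P=pts(p,r["mask"])
    T=P[(P[:,2]>303)&(P[:,2]<318)&(P[:,1]>-130)]
    print(n,len(T),np.round(np.percentile(T,[1,50,99],axis=0)).tolist(), cv2.minAreaRect(T[:,:2].astype(np.float32)))
    r=finder.silhouettes("flap",p)[0]; P=pts(p,r["mask"]); 
    top=P[P[:,2]>np.percentile(P[:,2],80)]; print("flap upper",np.median(top,0), np.polyfit(P[:,1],P[:,0],1), np.polyfit(P[:,2],P[:,0],1))
    r=finder.silhouettes("crank",p)[0]; P=pts(p,r["mask"]); P=P[(P[:,2]>250)&(P[:,0]>600)]; print("crank",np.percentile(P,[2,50,98],axis=0).round().tolist(),np.polyfit(P[:,1],P[:,0],1))
    r=finder.silhouettes("spindle",p)[0]; P=pts(p,r["mask"]); 
    W=P[(P[:,1]>95)&(P[:,1]<135)]; print("wheel",np.percentile(W,[1,50,99],axis=0).round().tolist())
    W=P[(P[:,1]<-140)]; print("blank",np.percentile(W,[1,50,99],axis=0).round().tolist(), W[np.argsort(W[:,2])[-30:]].mean(0))
E
```

```text
top 2776 [[488.0, -98.0, 303.0], [557.0, 3.0, 309.0], [632.0, 120.0, 317.0]] ((559.977783203125, 11.796890258789062), (226.6508331298828, 149.23345947265625), 86.5957260131836)
flap upper [445.45714601   2.02817198 287.23737002] [4.95568000e-02 4.62470486e+02] [-5.01836723e-01  5.91486572e+02]
crank [[614.0, 129.0, 264.0], [621.0, 167.0, 272.0], [631.0, 203.0, 280.0]] [2.02875439e-02 6.17925668e+02]Traceback (most recent call last):
  File "<stdin>", line 11, in <module>
    return _quantile_unchecked(
        a, q, axis, out, overwrite_input, method, keepdims, weights)
    return _ureduce(a,
                    func=_quantile_ureduce_func,
    ...<5 lines>...
                    overwrite_input=overwrite_input,
                    method=method)
    r = func(a, **kwargs)
    result = _quantile(arr,
                       quantiles=q,
    ...<2 lines>...
                       out=out,
                       weights=wgt)
    slices_having_nans = np.isnan(arr[-1, ...])
                                  ~~~^^^^^^^^^
IndexError: index -1 is out of bounds for axis 0 with size 0
```

```bash
python3 - <<'E'
from h import *
from scipy.optimize import minimize
for n in ["top","scene"]:
    p=get_image(n); M=np.zeros((420,560),bool)
    for r in finder.silhouettes("lathe",p)[:1]: M|=r["mask"]
    P=pts(p,M)
    T=P[(abs(P[:,2]-310)<6)&(P[:,1]>-130)&(P[:,1]<100)]
    print(n,len(T))
    mids=[]
    for y in range(-90,90,15):
        S=T[abs(T[:,1]-y)<8]
        if len(S)>10: mids.append((y,*np.percentile(S[:,0],[1,99]))); 
    mids=np.array(mids); print(mids.round().tolist())
    if len(mids)>3: print("edges",np.polyfit(mids[2:,0],mids[2:,1],1),np.polyfit(mids[2:,0],mids[2:,2],1))
    xs=[]
    for x in range(500,630,15):
        S=T[abs(T[:,0]-x)<8]
        if len(S)>10: xs.append((x,np.percentile(S[:,1],1)))
    print("left edge y",np.round(xs).tolist())
    B=P[(P[:,1]<-150)&(P[:,1]>-260)]
    print("blank",np.percentile(B,[1,50,99],axis=0).round().tolist(), B[np.argsort(B[:,2])[-60:]].mean(0).round(1))
    for s in finder.silhouettes("crank",p)[:1]:
        Q=pts(p,s["mask"]);Q=Q[(Q[:,0]>600)&(Q[:,2]>250)]
        vt=np.linalg.svd(Q-Q.mean(0))[2][0]; print("crank",Q.mean(0).round(1),vt.round(3),np.percentile(Q[:,1],[1,99]))
    for s in finder.silhouettes("hub",p)[:1]: print("hub",s["score"])
E
```

```text
top 2547
[[-90.0, 486.0, 627.0], [-75.0, 486.0, 627.0], [-60.0, 485.0, 627.0], [-45.0, 485.0, 627.0], [-30.0, 489.0, 631.0], [-15.0, 489.0, 631.0], [0.0, 489.0, 630.0], [15.0, 490.0, 631.0], [30.0, 492.0, 630.0], [45.0, 491.0, 634.0], [60.0, 494.0, 633.0], [75.0, 494.0, 636.0]]
edges [6.18660608e-02 4.89376470e+02] [5.76893912e-02 6.30732371e+02]
left edge y [[500.0, -95.0], [515.0, -96.0], [530.0, -97.0], [545.0, -97.0], [560.0, -100.0], [575.0, -98.0], [590.0, -101.0], [605.0, -101.0], [620.0, -101.0]]
blank [[462.0, -249.0, 2.0], [527.0, -194.0, 296.0], [661.0, -151.0, 327.0]] [ 548.5 -203.7  325.7]
crank [621.3 168.8 273. ] [-0.028 -1.    -0.003] [129.22874123 207.76364376]
hub 0.77
scene 3441
[[-90.0, 492.0, 631.0], [-75.0, 489.0, 632.0], [-60.0, 489.0, 633.0], [-45.0, 491.0, 633.0], [-30.0, 493.0, 634.0], [-15.0, 494.0, 634.0], [0.0, 494.0, 635.0], [15.0, 495.0, 635.0], [30.0, 496.0, 638.0], [45.0, 498.0, 638.0], [60.0, 498.0, 639.0], [75.0, 500.0, 640.0]]
edges [7.23634809e-02 4.94148858e+02] [5.42642811e-02 6.35389904e+02]
left edge y [[500.0, -90.0], [515.0, -90.0], [530.0, -93.0], [545.0, -96.0], [560.0, -95.0], [575.0, -97.0], [590.0, -96.0], [605.0, -99.0], [620.0, -98.0]]
blank [[476.0, -252.0, 77.0], [591.0, -184.0, 274.0], [639.0, -152.0, 325.0]] [ 552.1 -206.   325.1]
crank [630.  171.5 272.8] [0.041 0.999 0.003] [132.52175886 207.0200659 ]
hub 0.72
```

Picture: the headstock with its open flap sits around px (285,185), the handwheel at (295,240) and the black crank at (297,264). The mallet and gouge lie between the lathe and the robot, low on the bench. The fits give a lathe origin of about (562,1), y axis about (0.058,1), and flap about 0.47 rad open. I'll start moving towards the flap.

Request:
servo_tool(deltas=[[[24, -31, -12], [0, 0, -0.12]], [[49, -62, -24], [0, 0, -0.24]], [[73, -93, -36], [0, 0, -0.36]], [[98, -123, -48], [0, 0, -0.48]], [[122, -154, -60], [0, 0, -0.6]]], grip=1)

```text
t: 2.37
ee_pos: [237.2, -423.4, 262.7]
orientation: [2.855, 1.31, 0.0]
ft_force: [0.9, -0.4, 0.5]
width: 58.2
grasp_force: 0.0
```

```bash
cat >> h.py <<'E'
from scipy.spatial.transform import Rotation as R
PSI=-0.058; O=np.array([562.,1,0])
ex=np.array([np.cos(PSI),np.sin(PSI),0]); ey=np.array([-np.sin(PSI),np.cos(PSI),0]); ez=np.array([0,0,1.])
RT=R.from_matrix(np.c_[ey,ex,-ez])  # tool x=lathe y, tool y=lathe x, down
def L(x,y,z): return O+x*ex+y*ey+z*ez
def go(target):
    o=ctrl.get_obs(); r=R.from_rotvec(o["orientation"]); p=o["ee_pos"]
    print("t",round(o["t"],2),"pos",p.round(1),"shift",r.inv().apply(target-p).round(1),"turn",(r.inv()*RT).as_rotvec().round(3),"F",o["ft_force"].round(2))
E
python3 -c "
from h import *
go(L(-150,0,275))"
```

```text
t 2.37 pos [ 237.2 -423.4  262.7] shift [ 442.5 -149.8  -12.3] turn [ 0.    -0.    -0.653] F [ 0.91 -0.37  0.48]
```

Request:
servo_tool(deltas=[[[38, -12, -2], [0, 0, -0.12]], [[76, -25, -4], [0, 0, -0.24]], [[114, -38, -6], [0, 0, -0.36]], [[152, -51, -8], [0, 0, -0.48]], [[190, -64, -12], [0, 0, -0.6]]])

```text
t: 2.78
ee_pos: [313.2, -237.8, 274.4]
orientation: [2.341, 2.095, 0.0]
ft_force: [1.1, -0.9, -0.9]
width: 25.0
grasp_force: 0.0
```

```bash
python3 -c "
from h import *
go(L(-150,0,275))"
```

```text
t 2.78 pos [ 313.2 -237.8  274.4] shift [256.9  71.1  -0.6] turn [ 0.     0.    -0.053] F [ 1.11 -0.89 -0.86]
```

Request:
servo_tool(deltas=[[[38, 10, 1], [0, 0, -0.02]], [[76, 20, 2], [0, 0, -0.04]], [[114, 30, 4], [0, 0, -0.053]], [[152, 42, 5], [0, 0, -0.053]], [[190, 52, 6], [0, 0, -0.053]]])

```text
t: 3.2
ee_pos: [387.4, -55.1, 268.7]
orientation: [2.289, 2.15, 0.001]
ft_force: [0.1, -1.1, 0.2]
width: 0.5
grasp_force: 0.0
```

Request:
servo_tool(deltas=[[[35, 0, 0], [0, 0, 0]], [[64, 0, 0], [0, 0, 0]], [[64, 0, 0], [0, 0, 0]]])

```text
t: 3.45
ee_pos: [391.1, 10.8, 268.4]
orientation: [-2.285, -2.155, -0.002]
ft_force: [-0.1, -0.1, -0.7]
width: 0.4
grasp_force: 0.0
```

```bash
python3 -c "
from h import *
go(L(-100,0,275))
p=get_image('wrist'); cv2.imwrite('pics/w1.png',p['frame'])
p=get_image('scene'); r=finder.silhouettes('flap',p)
for s in r[:1]:
  P=pts(p,s['mask']);print(np.percentile(P,[2,50,98],axis=0).round())
cv2.imwrite('pics/s1.png',cv2.resize(p['frame'][130:330,180:380],(600,600)))"
```

```text
t 3.45 pos [391.1  10.8 268.4] shift [ 0.2 71.2 -6.5] turn [ 0.    -0.001 -0.001] F [-0.13 -0.08 -0.67]
[[ 258. -161.    0.]
 [ 456.    2.  276.]
 [ 487.   65.  304.]]
```

View pics/s1.png

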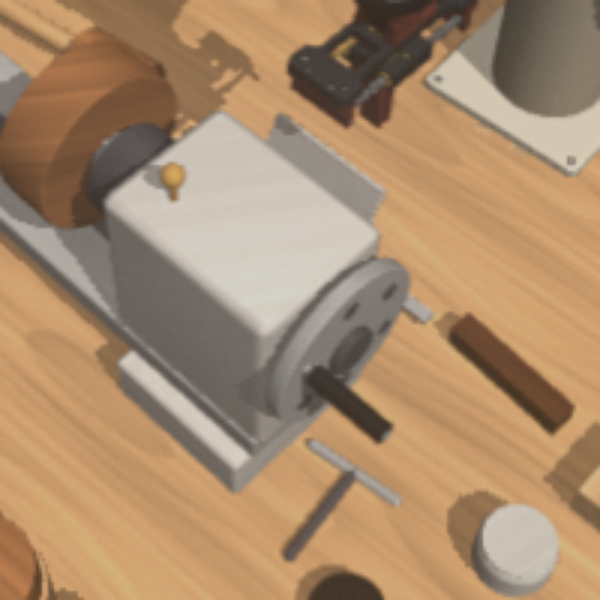

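Crop: the flap stands open at crop (330,165) and the gripper is in front of it at (370,80). Pushing now, rising along with the edge.

Request:
servo_tool(deltas=[[[0, 20, 0], [0, 0, 0]], [[0, 34, 0], [0, 0, 0]], [[0, 44, -3], [0, 0, 0]], [[0, 54, -6], [0, 0, 0]], [[0, 64, -9], [0, 0, 0]]])

```text
t: 4.02
ee_pos: [455.3, 1.9, 277.6]
orientation: [-2.292, -2.148, 0.0]
ft_force: [0.2, 0.1, -0.4]
width: 0.3
grasp_force: 0.0
```

Request:
servo_tool(deltas=[[[0, 4, -1], [0, 0, 0]], [[0, 8, -2], [0, 0, 0]], [[0, 11, -2], [0, 0, 0]], [[0, 13, -2], [0, 0, 0]]])

```text
t: 4.35
ee_pos: [467.8, 2.0, 279.2]
orientation: [-2.29, -2.15, 0.0]
ft_force: [0.7, 0.5, -0.4]
width: 0.5
grasp_force: 0.0
```

```bash
python3 -c "
from h import *
go(L(-92,0,280))"
```

```text
t 4.35 pos [467.8   2.  279.2] shift [ 4.5  2.1 -0.8] turn [-0.    -0.    -0.005] F [ 0.66  0.53 -0.43]
```

Request:
servo_tool(deltas=[[[0, 2, 0], [0, 0, 0]], [[0, 4, 0], [0, 0, 0]], [[0, 5, 0], [0, 0, 0]]])

```text
t: 4.6
ee_pos: [472.8, 1.8, 279.2]
orientation: [-2.29, -2.151, 0.0]
ft_force: [-0.0, -0.6, 0.0]
width: 1.0
grasp_force: 0.0
```

```bash
python3 -c "
from h import *
go(L(-92,0,280))
p=get_image('scene')
for s in finder.silhouettes('flap',p)[:1]:
  P=pts(p,s['mask']);print(s['score'],np.percentile(P,[2,50,98],axis=0).round().tolist())
cv2.imwrite('pics/s2.png',cv2.resize(p['frame'][80:280,200:400],(600,600)))"
```

```text
t 4.6 pos [472.8   1.8 279.2] shift [ 4.4 -2.9 -0.8] turn [-0.    -0.    -0.005] F [-0.01 -0.6   0.03]
0.86 [[449.0, 3.0, 261.0], [459.0, 34.0, 276.0], [467.0, 66.0, 290.0]]
```

View pics/s2.png

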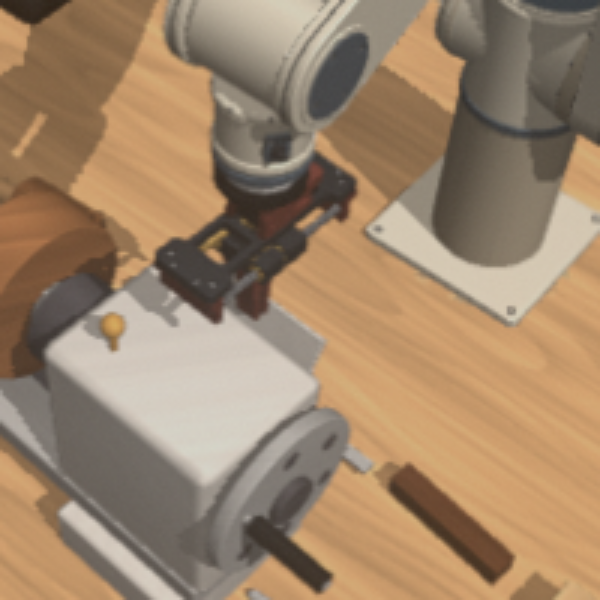

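```bash
python3 -c "
from h import *
o=ctrl.get_obs()
p=get_image('scene')
T=np.linalg.inv(p['pose'])
def pr(X):
  c=T[:3,:3]@X+T[:3,3]; u=cv2.projectPoints(c.reshape(1,1,3),np.zeros(3),np.zeros(3),p['K'],np.array(p['dist']))[0].ravel(); return u,((u-[200,80])*3).round()
for X in [o['ee_pos'],o['ee_pos']+[0,0,40],L(-79,0,298),L(-79,65,298),L(-79,-65,298),L(-76,65,213),L(-75,-100,310)]: print(X.round(),pr(X))
for q in ['flap']:
  s=finder.silhouettes(q,p)[0]; P=pts(p,s['mask']); v,u=np.nonzero(s['mask']&(p['depth']>0))
  for c in range(u.min(),u.max(),4):
    k=u==c
    if k.any(): print(c,v[k].min(),P[k][v[k].argmin()].round(),v[k].max(),P[k][v[k].argmax()].round())
p=get_image('wrist'); cv2.imwrite('pics/w2.png',p['frame'])
"
```

```text
[473.   2. 279.] (array([283.53882397, 187.1553257 ]), array([251., 321.]))
[473.   2. 319.] (array([284.12731363, 177.88540405]), array([252., 294.]))
[483.   6. 298.] (array([282.40470646, 185.95320796]), array([247., 318.]))
[487.  70. 298.] (array([300.78152652, 199.94971058]), array([302., 360.]))
[479. -59. 298.] (array([264.80197408, 172.56302634]), array([194., 278.]))
[490.  70. 213.] (array([297.8584849 , 218.66252665]), array([294., 416.]))
[481. -94. 310.] (array([254.53338664, 163.54291058]), array([164., 251.]))
286 187 [460.   1. 267.] 189 [460.   1. 257.]
290 182 [454.   8. 289.] 193 [464.  18. 259.]
294 182 [ 261. -112.    2.] 196 [467.  35. 262.]
298 186 [450.  33. 289.] 199 [465.  47. 258.]
302 190 [455.  50. 291.] 201 [466.  61. 262.]
```

View pics/w2.png

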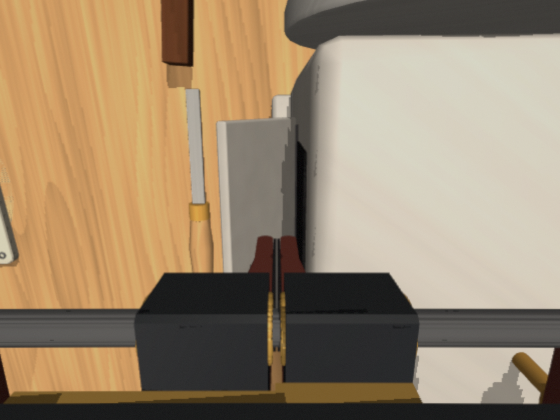

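Wrist view: the flap still lies open, with its edge at column 220 and its hinge at 295. The finger tips at (277,245) are inside the edge, so they passed over it. I'll back out above it and measure the edge from the wrist camera.

Request:
servo_tool(deltas=[[[0, 0, -35], [0, 0, 0]], [[0, -40, -35], [0, 0, 0]], [[0, -80, -35], [0, 0, 0]], [[0, -80, -35], [0, 0, 0]]])

```text
t: 5.18
ee_pos: [386.9, 7.1, 313.6]
orientation: [-2.288, -2.149, 0.004]
ft_force: [-0.2, -0.3, -0.2]
width: 0.6
grasp_force: 0.0
```

```bash
python3 -c "
from h import *
go(L(-170,0,248))
p=get_image('wrist')
s=finder.silhouettes('flap',p)[0]; print(s['score'],s['rect'],s['mask'].sum())
P=pts(p,s['mask']);v,u=np.nonzero(s['mask']&(p['depth']>0))
for r in range(v.min(),v.max(),12):
  k=np.nonzero(v==r)[0]
  if len(k)>5:
    k=k[np.argsort(u[k])]; print(r,u[k[1]],P[k[2]].round(),P[k[len(k)//2]].round(),u[k[-2]],P[k[-3]].round())
"
```

```text
t 5.18 pos [386.9   7.1 313.6] shift [ 4.1  5.4 65.6] turn [-0.004  0.    -0.005] F [-0.15 -0.31 -0.16]
0.66 [0.6906, 0.4646, 0.0741, 0.3602] 4612
128 377 [448.  62. 287.] [461.  61. 271.] 404 [484.  57. 225.]
140 376 [448.  55. 287.] [460.  53. 272.] 404 [486.  48. 221.]
152 375 [448.  49. 286.] [459.  46. 273.] 403 [486.  38. 218.]
164 374 [447.  41. 286.] [457.  39. 277.] 401 [482.  30. 224.]
176 374 [447.  34. 287.] [460.  31. 270.] 401 [484.  20. 220.]
188 373 [447.  27. 286.] [459.  23. 270.] 400 [484.  10. 219.]
200 372 [446.  20. 286.] [459.  15. 269.] 399 [483.   1. 220.]
212 371 [446.  12. 286.] [458.   7. 270.] 398 [483. -10. 218.]
224 371 [445.   5. 287.] [457.  -1. 271.] 397 [483. -20. 218.]
236 370 [445.  -3. 288.] [457. -10. 270.] 396 [482. -30. 219.]
248 369 [444. -11. 288.] [456. -18. 272.] 395 [481. -41. 218.]
260 367 [443. -19. 286.] [456. -27. 271.] 394 [481. -51. 219.]
```

Request:
servo_tool(deltas=[[[4, 0, 34], [0, 0, 0]], [[4, 0, 66], [0, 0, 0]], [[4, 20, 66], [0, 0, 0]], [[4, 35, 66], [0, 0, 0]], [[4, 45, 66], [0, 0, 0]]])

```text
t: 5.7
ee_pos: [439.9, 7.8, 247.6]
orientation: [-2.29, -2.15, 0.001]
ft_force: [-2.6, 0.2, 2.3]
width: 0.4
grasp_force: 1.5
```

Request:
servo_tool(deltas=[[[0, 5, 0], [0, 0, 0]], [[0, 10, -1], [0, 0, 0]], [[0, 15, -3], [0, 0, 0]]])

```text
t: 5.95
ee_pos: [453.1, 7.0, 251.1]
orientation: [-2.29, -2.15, 0.001]
ft_force: [-1.4, 0.4, -0.3]
width: 0.2
grasp_force: 0.5
```

```bash
python3 -c "
from h import *
go(L(-92,0,260))
p=get_image('wrist'); cv2.imwrite('pics/w3.png',p['frame'])
s=finder.silhouettes('flap',p)
for s in s[:1]:
  P=pts(p,s['mask']);print(s['score'],s['rect'],np.percentile(P,[2,50,98],axis=0).round().tolist())
"
```

```text
t 5.95 pos [453.1   7.  251.1] shift [ 0.4 17.  -8.9] turn [-0.001  0.    -0.005] F [-1.4   0.39 -0.32]
0.63 [0.5647, 0.4738, 0.0638, 0.3448] [[464.0, -14.0, 214.0], [472.0, 37.0, 288.0], [489.0, 66.0, 296.0]]
```

View pics/w3.png

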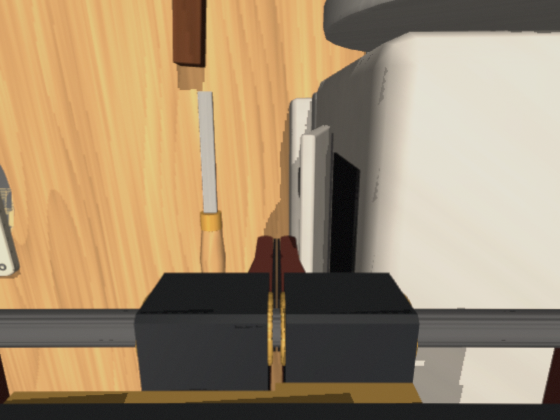

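Now the flap's outer face (column 305) is against the fingers and closing. I'll keep pushing.

Request:
servo_tool(deltas=[[[0, 4, -1], [0, 0, 0]], [[0, 8, -3], [0, 0, 0]], [[0, 12, -4], [0, 0, 0]], [[0, 15, -5], [0, 0, 0]]])

```text
t: 6.38
ee_pos: [468.4, 6.0, 256.6]
orientation: [2.29, 2.15, 0.0]
ft_force: [-1.1, 0.2, -1.2]
width: 1.1
grasp_force: 0.5
```

Request:
servo_tool(deltas=[[[0, 2, 0], [0, 0, 0]], [[0, 4, 0], [0, 0, 0]], [[0, 4, 0], [0, 0, 0]]])

```text
t: 6.63
ee_pos: [471.5, 5.8, 256.3]
orientation: [-2.289, -2.15, 0.002]
ft_force: [-4.2, 1.0, 3.7]
width: 0.2
grasp_force: 2.1
```

Force is rising, so this should be the stop. One firm push, then verify.

Request:
servo_tool(deltas=[[[0, 1, 0], [0, 0, 0]], [[0, 2, 0], [0, 0, 0]], [[0, 2, 0], [0, 0, 0]], [[0, 2, 0], [0, 0, 0]]])

```text
t: 6.97
ee_pos: [471.6, 5.8, 256.2]
orientation: [-2.287, -2.148, 0.006]
ft_force: [-11.0, 0.8, 10.3]
width: 0.3
grasp_force: 6.0
```

```bash
python3 -c "
from h import *
go(L(-92,0,260))
p=get_image('wrist'); cv2.imwrite('pics/w4.png',p['frame'])
p=get_image('scene')
s=finder.silhouettes('flap',p)
for s in s[:1]:
  P=pts(p,s['mask']);print(s['score'],s['rect'],np.percentile(P,[2,50,98],axis=0).round().tolist())
"
```

```text
t 6.97 pos [471.6   5.8 256.2] shift [ 0.4 -1.5 -3.8] turn [-0.005  0.    -0.005] F [-11.05   0.75  10.31]
```

View pics/w4.png

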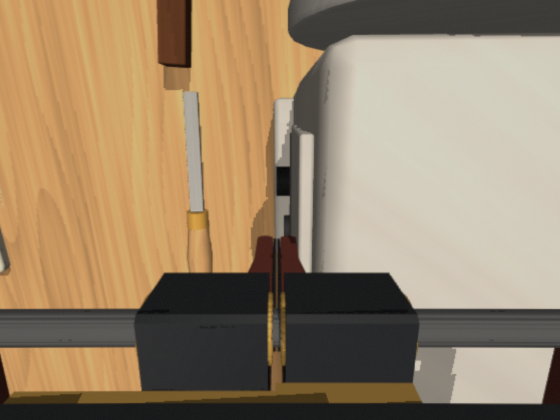

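The flap's edge is now upright against the headstock (columns 298–312) and 11 N moves it no further, so it is shut. Backing off, then over to the crank.

Request:
servo_tool(deltas=[[[0, -10, 0], [0, 0, 0]], [[0, -35, 0], [0, 0, 0]], [[0, -40, -38], [0, 0, 0]], [[0, -40, -76], [0, 0, 0]], [[10, -20, -105], [0, 0, 0]]])

```text
t: 7.53
ee_pos: [452.4, 16.3, 363.7]
orientation: [2.29, 2.149, 0.001]
ft_force: [1.4, -0.7, 0.7]
width: 0.3
grasp_force: 0.0
```

Request:
servo_tool(deltas=[[[36, 20, 0], [0, 0, -0.002]], [[72, 40, 0], [0, 0, -0.004]], [[108, 60, 0], [0, 0, -0.005]], [[144, 80, 0], [0, 0, -0.005]], [[175, 105, 0], [0, 0, -0.005]]], grip=-1)

```text
t: 7.95
ee_pos: [571.0, 187.4, 361.5]
orientation: [2.284, 2.157, 0.002]
ft_force: [0.4, 0.2, 0.9]
width: 30.3
grasp_force: 0.0
```

```bash
python3 -c "
from h import *
go(L(50,193,300))
for n in ['scene','wrist','top']:
  p=get_image(n)
  for q in ['flap','crank']:
    for s in finder.silhouettes(q,p)[:1]:
      P=pts(p,s['mask']);print(n,q,round(s['score'],2),s['mask'].sum(),np.percentile(P,[2,50,98],axis=0).round().tolist())
      if q=='crank':
        Q=P[P[:,2]>np.percentile(P[:,2],50)]; print(Q.mean(0).round(1),np.linalg.svd(Q-Q.mean(0),full_matrices=False)[2][0].round(3))
  if n=='wrist': cv2.imwrite('pics/w5.png',p['frame'])
"
```

```text
t 7.95 pos [571.  187.4 361.5] shift [ 6.3 51.7 61.6] turn [ 0.001 -0.001  0.001] F [0.45 0.15 0.94]
scene flap 0.6 229 [[619.0, 134.0, 265.0], [630.0, 171.0, 273.0], [638.0, 206.0, 277.0]]
wrist crank 0.7 1831 [[615.0, 142.0, 264.0], [625.0, 180.0, 272.0], [634.0, 208.0, 274.0]]
[625.5 179.  273.2] [ 0.037  0.999 -0.001]
top flap 0.54 314 [[475.0, -59.0, 155.0], [481.0, 2.0, 269.0], [487.0, 62.0, 303.0]]
top crank 0.62 281 [[475.0, -59.0, 170.0], [480.0, 5.0, 272.0], [488.0, 61.0, 302.0]]
[481.3   3.2 293.3] [-0.062 -0.998  0.009]
```

View pics/w5.png

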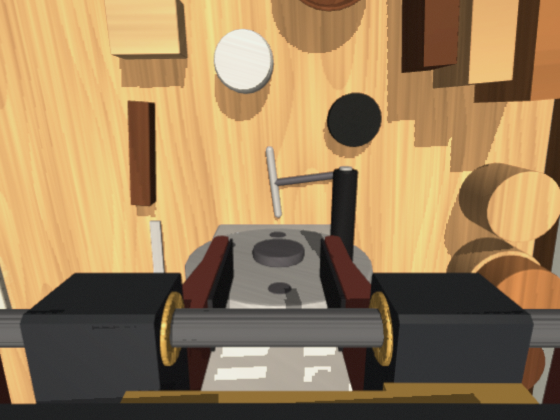

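Wrist view: the crank handle runs at columns 330–355, rows 170–265, right of the hub nut (278,252). The top camera shows the flap edge at z≈303, x≈481, so it is shut. Going over the handle and down.

Request:
servo_tool(deltas=[[[6, 30, 10], [0, 0, 0]], [[6, 55, 20], [0, 0, 0]], [[6, 55, 40], [0, 0, 0]], [[6, 55, 60], [0, 0, 0]]])

```text
t: 8.73
ee_pos: [627.0, 186.8, 301.4]
orientation: [2.286, 2.153, 0.003]
ft_force: [0.1, -0.1, -1.2]
width: 87.2
grasp_force: 0.0
```

Request:
servo_tool(deltas=[[[0, 0, 20], [0, 0, 0]], [[0, 0, 40], [0, 0, 0]], [[0, 0, 56], [0, 0, 0]], [[0, 0, 56], [0, 0, 0]]])

```text
t: 9.07
ee_pos: [623.5, 186.3, 242.1]
orientation: [-2.284, -2.153, 0.008]
ft_force: [-0.3, 0.6, -0.3]
width: 87.7
grasp_force: 0.0
```

Request:
servo_tool(deltas=[[[0, 0, 0], [0, 0, 0]], [[0, 0, 0], [0, 0, 0]], [[0, 0, 0], [0, 0, 0]], [[0, 0, 0], [0, 0, 0]], [[0, 0, 0], [0, 0, 0]]], grip=1)

```text
t: 9.48
ee_pos: [626.2, 187.9, 246.4]
orientation: [2.284, 2.155, 0.003]
ft_force: [-0.2, 0.1, 0.2]
width: 58.3
grasp_force: 0.0
```

```bash
python3 -c "
from h import *
go(L(53,193,264-18.7)); o=ctrl.get_obs(); print(o['ft_force'],o['moment'],o['width'],o['grasp_force'])
p=get_image('wrist'); cv2.imwrite('pics/w6.png',p['frame'])
"
```

```text
t 9.48 pos [626.2 187.9 246.4] shift [ 2.7 -0.2  1.1] turn [ 0.002 -0.001 -0.   ] F [-0.23  0.1   0.17]
[-0.22754015  0.09759476  0.16764918] [-0.05958311 -0.07584402 -0.04492319] 58.30429365561397 0.0
```

View pics/w6.png

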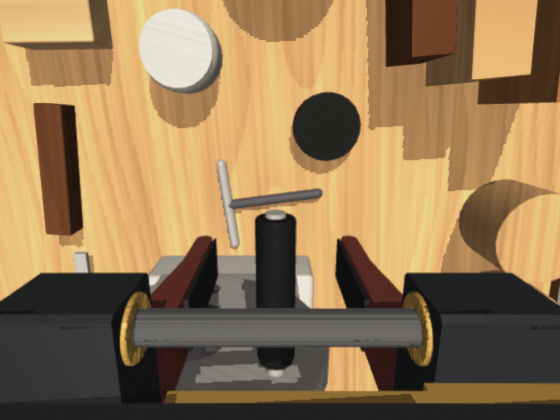

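The handle (column 276) is centred between the fingers. Finishing the close.

Request:
servo_tool(deltas=[[[2, 0, 0], [0, 0, 0]], [[4, 0, 1], [0, 0, 0]], [[4, 0, 1], [0, 0, 0]], [[4, 0, 1], [0, 0, 0]], [[4, 0, 1], [0, 0, 0]]])

```text
t: 9.95
ee_pos: [625.9, 191.8, 244.2]
orientation: [-2.285, -2.156, 0.0]
ft_force: [0.0, -1.0, 0.2]
width: 20.8
grasp_force: 0.0
```

Request:
servo_tool(deltas=[[[0, 0, 0], [0, 0, 0]], [[0, 0, 0], [0, 0, 0]], [[0, 0, 0], [0, 0, 0]], [[0, 0, 0], [0, 0, 0]]])

```text
t: 10.28
ee_pos: [625.9, 191.8, 244.2]
orientation: [-2.285, -2.156, -0.0]
ft_force: [-0.1, 0.5, 0.3]
width: 18.7
grasp_force: 30.0
```

```bash
cat > arc.py <<'E'
# 5 rows about the circle: argv = theta0, dtheta (rad); tool y=lathe x, tool z=-z
import sys, numpy as np
a,d=map(float,sys.argv[1:3]); n=5
for i in range(1,n+1):
    b=a+d*i/n; print([[0,round(60*(np.sin(b)-np.sin(a)),1),round(-60*(np.cos(b)-np.cos(a)),1)],[0,0,0]],end=', ')
print()
E
python3 -c "
from h import *
go(L(53,193,264-18.7)); o=ctrl.get_obs(); print(o['ft_force'],o['width'],o['grasp_force'])"
for k in $(seq 0 15); do python3 arc.py $(python3 -c "print(1.07+$k*0.3927,0.3927)"); done
```

```text
t 10.28 pos [625.9 191.8 244.2] shift [-1.2  0.3 -1.1] turn [-0. -0.  0.] F [-0.12  0.48  0.3 ]
[-0.12173398  0.48012759  0.29659104] 18.70480976430809 29.999762177467346
[[0, np.float64(2.1), np.float64(4.2)], [0, 0, 0]], [[0, np.float64(3.9), np.float64(8.6)], [0, 0, 0]], [[0, np.float64(5.3), np.float64(13.1)], [0, 0, 0]], [[0, np.float64(6.3), np.float64(17.7)], [0, 0, 0]], [[0, np.float64(7.0), np.float64(22.3)], [0, 0, 0]], 
[[0, np.float64(0.3), np.float64(4.7)], [0, 0, 0]], [[0, np.float64(0.3), np.float64(9.4)], [0, 0, 0]], [[0, np.float64(-0.1), np.float64(14.1)], [0, 0, 0]], [[0, np.float64(-0.9), np.float64(18.7)], [0, 0, 0]], [[0, np.float64(-2.1), np.float64(23.3)], [0, 0, 0]], 
[[0, np.float64(-1.5), np.float64(4.5)], [0, 0, 0]], [[0, np.float64(-3.3), np.float64(8.8)], [0, 0, 0]], [[0, np.float64(-5.5), np.float64(13.0)], [0, 0, 0]], [[0, np.float64(-8.0), np.float64(17.0)], [0, 0, 0]], [[0, np.float64(-10.8), np.float64(20.8)], [0, 0, 0]], 
[[0, np.float64(-3.1), np.float64(3.6)], [0, 0, 0]], [[0, np.float64(-6.5), np.float64(6.9)], [0, 0, 0]], [[0, np.float64(-10.1)
[... 2685 characters left out ...]
0, 0, 0]], [[0, np.float64(14.1), np.float64(0.1)], [0, 0, 0]], [[0, np.float64(18.7), np.float64(0.9)], [0, 0, 0]], [[0, np.float64(23.3), np.float64(2.1)], [0, 0, 0]], 
[[0, np.float64(4.5), np.float64(1.5)], [0, 0, 0]], [[0, np.float64(8.8), np.float64(3.3)], [0, 0, 0]], [[0, np.float64(13.0), np.float64(5.5)], [0, 0, 0]], [[0, np.float64(17.0), np.float64(8.0)], [0, 0, 0]], [[0, np.float64(20.8), np.float64(10.8)], [0, 0, 0]], 
[[0, np.float64(3.6), np.float64(3.1)], [0, 0, 0]], [[0, np.float64(6.9), np.float64(6.5)], [0, 0, 0]], [[0, np.float64(9.9), np.float64(10.1)], [0, 0, 0]], [[0, np.float64(12.6), np.float64(13.9)], [0, 0, 0]], [[0, np.float64(15.0), np.float64(17.9)], [0, 0, 0]],
```

Handle gripped (30 N). Turning in 22.5° calls, first two as a check.

Request:
servo_tool(deltas=[[[0, 2.1, 4.2], [0, 0, 0]], [[0, 3.9, 8.6], [0, 0, 0]], [[0, 5.3, 13.1], [0, 0, 0]], [[0, 6.3, 17.7], [0, 0, 0]], [[0, 7.0, 22.3], [0, 0, 0]]])

```text
t: 10.7
ee_pos: [633.3, 191.4, 221.6]
orientation: [2.285, 2.156, 0.001]
ft_force: [-2.1, 1.3, 5.5]
width: 18.8
grasp_force: 30.0
```

Request:
servo_tool(deltas=[[[0, 0.3, 4.7], [0, 0, 0]], [[0, 0.3, 9.4], [0, 0, 0]], [[0, -0.1, 14.1], [0, 0, 0]], [[0, -0.9, 18.7], [0, 0, 0]], [[0, -2.1, 23.3], [0, 0, 0]]])

```text
t: 11.12
ee_pos: [631.5, 191.5, 198.6]
orientation: [2.284, 2.156, 0.002]
ft_force: [-1.8, 0.1, 6.9]
width: 19.3
grasp_force: 30.0
```

Request:
servo_tool(deltas=[[[0, -1.5, 4.5], [0, 0, 0]], [[0, -3.3, 8.8], [0, 0, 0]], [[0, -5.5, 13.0], [0, 0, 0]], [[0, -8.0, 17.0], [0, 0, 0]], [[0, -10.8, 20.8], [0, 0, 0]]])

```text
t: 11.53
ee_pos: [621.3, 192.1, 178.1]
orientation: [2.284, 2.155, 0.003]
ft_force: [1.1, -0.2, 6.8]
width: 19.2
grasp_force: 30.0
```

Request:
servo_tool(deltas=[[[0, -3.1, 3.6], [0, 0, 0]], [[0, -6.5, 6.9], [0, 0, 0]], [[0, -10.1, 9.9], [0, 0, 0]], [[0, -13.9, 12.6], [0, 0, 0]], [[0, -17.9, 15.0], [0, 0, 0]]])

```text
t: 11.95
ee_pos: [603.6, 193.1, 162.7]
orientation: [2.284, 2.155, 0.004]
ft_force: [5.2, -0.9, 0.1]
width: 19.0
grasp_force: 30.0
```

Request:
servo_tool(deltas=[[[0, -4.2, 2.1], [0, 0, 0]], [[0, -8.6, 3.9], [0, 0, 0]], [[0, -13.1, 5.3], [0, 0, 0]], [[0, -17.7, 6.3], [0, 0, 0]], [[0, -22.3, 7.0], [0, 0, 0]]])

```text
t: 12.37
ee_pos: [579.3, 194.4, 155.1]
orientation: [-2.285, -2.156, 0.001]
ft_force: [4.4, 1.9, -3.2]
width: 19.3
grasp_force: 30.0
```

Request:
servo_tool(deltas=[[[0, -4.7, 0.3], [0, 0, 0]], [[0, -9.4, 0.3], [0, 0, 0]], [[0, -14.1, -0.1], [0, 0, 0]], [[0, -18.7, -0.9], [0, 0, 0]], [[0, -23.3, -2.1], [0, 0, 0]]])

```text
t: 12.78
ee_pos: [555.4, 195.8, 157.7]
orientation: [-2.284, -2.155, 0.002]
ft_force: [1.6, 1.6, -4.8]
width: 19.0
grasp_force: 30.0
```

```bash
python3 -c "
from h import *
th=1.07+6*.3927
go(L(60*np.sin(th),193,235+60*np.cos(th)-18.7)); print(ctrl.get_obs()['moment'])"
```

```text
t 12.78 pos [555.4 195.8 157.7] shift [-1.1  1.  -1. ] turn [-0.002  0.    -0.   ] F [ 1.56  1.61 -4.82]
[ 0.33599351 -0.34878392  0.0373406 ]
```

Request:
servo_tool(deltas=[[[0, -4.5, -1.5], [0, 0, 0]], [[0, -8.8, -3.3], [0, 0, 0]], [[0, -13.0, -5.5], [0, 0, 0]], [[0, -17.0, -8.0], [0, 0, 0]], [[0, -20.8, -10.8], [0, 0, 0]]])

```text
t: 13.2
ee_pos: [535.0, 196.9, 169.0]
orientation: [-2.285, -2.156, 0.001]
ft_force: [-0.6, 1.1, -4.1]
width: 18.8
grasp_force: 30.0
```

Request:
servo_tool(deltas=[[[0, -3.6, -3.1], [0, 0, 0]], [[0, -6.9, -6.5], [0, 0, 0]], [[0, -9.9, -10.1], [0, 0, 0]], [[0, -12.6, -13.9], [0, 0, 0]], [[0, -15.0, -17.9], [0, 0, 0]]])

```text
t: 13.62
ee_pos: [520.6, 197.8, 187.2]
orientation: [-2.285, -2.156, 0.0]
ft_force: [-1.3, 0.9, -2.4]
width: 18.9
grasp_force: 30.0
```

Request:
servo_tool(deltas=[[[0, -2.1, -4.2], [0, 0, 0]], [[0, -3.9, -8.6], [0, 0, 0]], [[0, -5.3, -13.1], [0, 0, 0]], [[0, -6.3, -17.7], [0, 0, 0]], [[0, -7.0, -22.3], [0, 0, 0]]])

```text
t: 14.03
ee_pos: [514.0, 198.2, 209.6]
orientation: [2.285, 2.156, 0.0]
ft_force: [0.4, -0.8, -0.4]
width: 19.1
grasp_force: 30.0
```

Request:
servo_tool(deltas=[[[0, -0.3, -4.7], [0, 0, 0]], [[0, -0.3, -9.4], [0, 0, 0]], [[0, 0.1, -14.1], [0, 0, 0]], [[0, 0.9, -18.7], [0, 0, 0]], [[0, 2.1, -23.3], [0, 0, 0]]])

```text
t: 14.45
ee_pos: [516.6, 198.1, 232.9]
orientation: [2.284, 2.156, 0.001]
ft_force: [2.0, -0.6, -1.8]
width: 18.7
grasp_force: 30.0
```

Request:
servo_tool(deltas=[[[0, 1.5, -4.5], [0, 0, 0]], [[0, 3.3, -8.8], [0, 0, 0]], [[0, 5.5, -13.0], [0, 0, 0]], [[0, 8.0, -17.0], [0, 0, 0]], [[0, 10.8, -20.8], [0, 0, 0]]])

```text
t: 14.87
ee_pos: [527.6, 197.4, 253.3]
orientation: [2.284, 2.156, 0.001]
ft_force: [6.2, -0.7, -6.1]
width: 19.4
grasp_force: 30.0
```

```bash
python3 -c "
from h import *
th=1.07+11*.3927
go(L(60*np.sin(th),193,235+60*np.cos(th)-18.7)); print(ctrl.get_obs()['moment'])"
```

```text
t 14.87 pos [527.6 197.4 253.3] shift [-1.1 -1.  -0.6] turn [ 0.001 -0.    -0.   ] F [ 6.19 -0.66 -6.12]
[-0.19903441 -1.14693162  0.03163602]
```

Request:
servo_tool(deltas=[[[0, 3.1, -3.6], [0, 0, 0]], [[0, 6.5, -6.9], [0, 0, 0]], [[0, 10.1, -9.9], [0, 0, 0]], [[0, 13.9, -12.6], [0, 0, 0]], [[0, 17.9, -15.0], [0, 0, 0]]])

```text
t: 15.28
ee_pos: [544.6, 196.4, 267.5]
orientation: [-2.284, -2.155, 0.002]
ft_force: [3.5, 0.3, -11.2]
width: 18.8
grasp_force: 30.0
```

Request:
servo_tool(deltas=[[[0, 4.2, -2.1], [0, 0, 0]], [[0, 8.6, -3.9], [0, 0, 0]], [[0, 13.1, -5.3], [0, 0, 0]], [[0, 17.7, -6.3], [0, 0, 0]], [[0, 22.3, -7.0], [0, 0, 0]]])

```text
t: 15.7
ee_pos: [566.3, 195.2, 274.6]
orientation: [-2.284, -2.155, 0.003]
ft_force: [-2.1, 1.2, -12.2]
width: 19.1
grasp_force: 30.0
```

Request:
servo_tool(deltas=[[[0, 4.7, -0.3], [0, 0, 0]], [[0, 9.4, -0.3], [0, 0, 0]], [[0, 14.1, 0.1], [0, 0, 0]], [[0, 18.7, 0.9], [0, 0, 0]], [[0, 23.3, 2.1], [0, 0, 0]]])

```text
t: 16.12
ee_pos: [589.8, 193.9, 272.8]
orientation: [-2.284, -2.155, 0.002]
ft_force: [-6.2, 0.1, -8.5]
width: 18.9
grasp_force: 30.0
```

Request:
servo_tool(deltas=[[[0, 4.5, 1.5], [0, 0, 0]], [[0, 8.8, 3.3], [0, 0, 0]], [[0, 13.0, 5.5], [0, 0, 0]], [[0, 17.0, 8.0], [0, 0, 0]], [[0, 20.8, 10.8], [0, 0, 0]]])

```text
t: 16.53
ee_pos: [610.2, 192.7, 262.4]
orientation: [-2.284, -2.155, 0.003]
ft_force: [-8.8, 1.4, -4.0]
width: 18.8
grasp_force: 30.0
```

Request:
servo_tool(deltas=[[[0, 3.6, 3.1], [0, 0, 0]], [[0, 6.9, 6.5], [0, 0, 0]], [[0, 9.9, 10.1], [0, 0, 0]], [[0, 12.6, 13.9], [0, 0, 0]], [[0, 15.0, 17.9], [0, 0, 0]]])

```text
t: 16.95
ee_pos: [625.4, 191.8, 245.3]
orientation: [-2.284, -2.155, 0.002]
ft_force: [-9.3, 0.6, 0.6]
width: 19.1
grasp_force: 30.0
```

Fit the sinusoid, with the circle centre taken from the radial forces.

```bash
cat > fit.py <<'E'
import numpy as np
from scipy.optimize import least_squares
D=np.array([[633.3,221.6,-2.1,5.5],[631.5,198.6,-1.8,6.9],[621.3,178.1,1.1,6.8],[603.6,162.7,5.2,.1],[579.3,155.1,4.4,-3.2],[555.4,157.7,1.6,-4.8],[535,169,-.6,-4.1],[520.6,187.2,-1.3,-2.4],[514,209.6,.4,-.4],[516.6,232.9,2,-1.8],[527.6,253.3,6.2,-6.1],[544.6,267.5,3.5,-11.2],[566.3,274.6,-2.1,-12.2],[589.8,272.8,-6.2,-8.5],[610.2,262.4,-8.8,-4],[625.4,245.3,-9.3,.6]])
x,z,fx,fz=D.T
A=np.c_[2*x,2*z,np.ones(16)]; c=np.linalg.lstsq(A,x*x+z*z,rcond=None)[0]; print("cmd circle",c[:2])
def tor(cx,cz):
    th=np.unwrap(np.arctan2(x-cx,z-cz)); return th, -(fx*np.cos(th)-fz*np.sin(th))*.06
for cx,cz in [tuple(c[:2]),(c[0]-1,c[1]-1),(c[0]+1,c[1]+1)]:
    th,T=tor(cx,cz)
    M=np.c_[np.ones(16),np.sin(th),np.cos(th)]; s,res,*_=np.linalg.lstsq(M,T,rcond=None)
    # resisting torque=drag - A*sin(alpha), alpha=heavy angle from top = th+d
    d=np.arctan2(-s[2],-s[1]); print("drag",s[0],"A",np.hypot(s[1],s[2]),"d",d,"resid",(T-M@s).round(3), "theta for down",(np.pi-d)%(2*np.pi),"th now",th[-1])
E
python3 fit.py
```

```text
cmd circle [573.74536155 214.88414553]
drag 0.20719235548862303 A 0.15267502883826858 d 3.0286259054348723 resid [-0.014  0.011  0.025 -0.024  0.007  0.002  0.009  0.011 -0.032  0.01
 -0.036  0.023  0.044 -0.009 -0.013 -0.015] theta for down 0.1129667481549208 th now 7.321815084266783
drag 0.2030596858754782 A 0.15675718789183615 d 3.0027722843875564 resid [-0.011  0.015  0.027 -0.031 -0.001 -0.001  0.011  0.018 -0.024  0.015
 -0.041  0.015  0.037 -0.01  -0.009 -0.008] theta for down 0.13882036920223673 th now 7.31603651089765
drag 0.21129636489679746 A 0.14847993921339772 d 3.0571050891184575 resid [-0.017  0.008  0.024 -0.016  0.014  0.005  0.006  0.004 -0.039  0.004
 -0.032  0.032  0.051 -0.008 -0.017 -0.022] theta for down 0.08448756447133565 th now 7.327863782707343
```

Heavy side down is at crank angle ≈0.11 rad, and it has already gone over the top (crank angle ≈3.25). Amplitude is 0.153 N m and drag 0.207. The crank is at ≈1.04 now, so I'll turn back 0.93.

Request:
servo_tool(deltas=[[[0, -3.0, -4.7], [0, 0, 0]], [[0, -6.5, -9.0], [0, 0, 0]], [[0, -10.3, -13.1], [0, 0, 0]], [[0, -14.5, -16.7], [0, 0, 0]], [[0, -19.1, -20.0], [0, 0, 0]]])

```text
t: 17.37
ee_pos: [606.7, 192.9, 265.0]
orientation: [2.284, 2.156, 0.001]
ft_force: [-2.3, 0.5, -8.1]
width: 19.0
grasp_force: 30.0
```

Request:
servo_tool(deltas=[[[0, -4.8, -2.3], [0, 0, 0]], [[0, -9.8, -4.4], [0, 0, 0]], [[0, -15.1, -6.1], [0, 0, 0]], [[0, -20.5, -7.4], [0, 0, 0]], [[0, -26.0, -8.2], [0, 0, 0]]])

```text
t: 17.78
ee_pos: [582.1, 194.3, 274.1]
orientation: [2.283, 2.154, 0.005]
ft_force: [4.2, -1.9, 1.6]
width: 18.6
grasp_force: 30.0
```

Request:
servo_tool(deltas=[[[0, 0, 0], [0, 0, 0]], [[0, 0, 0], [0, 0, 0]], [[0, 0, 0], [0, 0, 0]], [[0, 0, 0], [0, 0, 0]], [[0, 0, 0], [0, 0, 0]]])

```text
t: 18.2
ee_pos: [581.3, 194.4, 274.1]
orientation: [2.285, 2.156, 0.002]
ft_force: [-2.4, -2.4, 7.8]
width: 18.9
grasp_force: 30.0
```

```bash
python3 -c "
from h import *
o=ctrl.get_obs(); p=o['ee_pos']; print(o['t'],p.round(1),o['ft_force'].round(1),o['grasp_force'],abs(o['qvel']).max(),'theta',np.arctan2(p[0]-573.7,p[2]-214.5))
q=get_image('top')
for s in finder.silhouettes('flap',q)[:1]:
  P=pts(q,s['mask']);print(s['score'],np.percentile(P,[2,50,98],axis=0).round().tolist())
q=get_image('scene'); cv2.imwrite('pics/s9.png',q['frame'])
for n,c in dict(gouge=0,mallet=0,chuck_key=0,wax_tin=0).items():
  for s in finder.silhouettes(n,q)[:1]: print(n,s['rect'])"
```

```text
18.2 [581.3 194.4 274.1] [-2.4 -2.4  7.8] 30.001477897167206 0.0006832289084490862 theta 0.1260887091447173
0.74 [[475.0, -57.0, 160.0], [480.0, 8.0, 267.0], [488.0, 64.0, 302.0]]
gouge [0.5059, 0.4425, 0.0668, 0.0717]
mallet [0.3672, 0.34, 0.097, 0.0581]
chuck_key [0.5272, 0.7151, 0.0609, 0.0693]
wax_tin [0.6348, 0.7518, 0.0575, 0.0731]
```

View pics/s9.png

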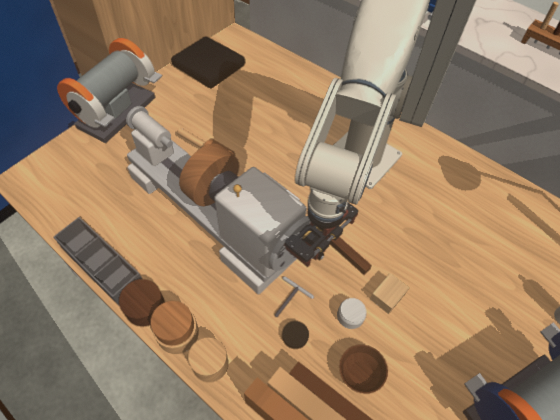

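The gripper holds the crank at (325,235), the bench things are where they were, and the flap is shut. Crank angle is 0.126, close to the target 0.11. Handing in.

```bash
python3 -c "
from h import *
print(close_job())"
```

```text
the job is handed in; nothing more can be done
None
```

Job handed in at about 18 s, verdict not shown: the flap is shut, the heavy side went over the top once and now hangs down by the force fit (crank about 0.13 rad, fit says 0.11), and the crank is held still at 30 N with no bench item seen to move.

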